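Load the sample mixer and hold its hood shut

ROBOT

A 6-joint arm with a two-finger parallel gripper is mounted at the origin on the work surface. World frame = base frame: x ahead of the robot, y to its left, z up, the work surface at z = 0. Lengths are in mm, angles in rad, forces in N, time in s.
With the tool pointing down it reaches from about 300 to 775 mm from the base axis. Payload 14.6 kg.
Tool frame: the origin (TCP) lies midway between the tips of the shut fingers; the grasp point (between the pads) lies 19 mm behind it; y points along the fingers, z is the direction in which the jaws open and shut, and the axes are right-handed (so a half turn about y gives the same grasp; the last joint's range is limited). The gripper opens to 94 mm and grips with 3 to 60 N. Pads are 16 mm wide; open, the fingers measure 119 mm over their backs; the gripper's body (75 mm by 177 mm) begins 78 mm behind the grasp point.
Start: joints at [1.205, 0.3, 1.521, -0, 1.321, -0.067], TCP at [161.903, 525.62, 205.446] pointing down, gripper open.
Joint ranges: [-3.03, 3.03], [-0.79, 2.21], [0.23, 2.52], [-1.04, 4.18], [0, 3.07], [-2.55, 2.55]. Speed limits (rad/s): [2.22, 2.22, 2.57, 3.14, 3.14, 3.14].

INTERFACE

Orientations are given as [roll, pitch, yaw] about the fixed x, y, z axes, in that order (R = Rz(yaw) Ry(pitch) Rx(roll)).
In Python, from cell import manip gives the robot as it stands.
- The arm moves only by the tool play_rows, never from a script. Its argument "series" is a list of rows, each a list of 3 entries, a list of its own where there are three numbers: the shift along the tool's x, y, z in m, then the turn about the tool's y in rad, then the closure, from 0 (fully open) to 1 (shut). In form: [[[dx, dy, dz], twist, grip], ...]. A call has 1 to 20 rows; each row is the pose to reach, as a shift and turn from the pose measured when the call began, along the tool's axes at that moment; what a row does not reach only later rows make up. A row lasts 1/10 s, in which the tool goes at most 50 mm and 8.59 degrees, less where a joint would pass 70% of its speed; a pose out of reach is approached as far as the arm can. A call with a gripper value outside its range is refused whole. The fingers move at their own pace and stop on an object; "squeeze" is the grip in N (left out, the last holds). Time passes only in rows, so rows that repeat a pose let the fingers close. It gives the time, the measured TCP pose, the force and the opening at its end, in the units of the state.
- manip.read_state(): the state, without advancing time (a new reading comes with each control period).
- manip.camera(name): name is "scene" or "top"; returns the picture (384x512x3 uint8, red, green, blue); there is no depth.
- manip.camera_params(name): a dict with "K" (3x3 intrinsics, pixels), "dist_coeffs" ([k1, k2, p1, p2, k3] as OpenCV has them; the pictures are not rectified), "rvec" (rotation vector, rad) and "tvec" (3), from world to camera coordinates, as OpenCV has them. Camera axes: x right, y down, z forward; pixel columns grow to the right and rows downward; lengths in mm; the calibration is good to about 2 mm. A picture is of the moment at which its call begins. camera_params takes no time and is no camera call.
- manip.sign_off(): hands the job in, once; it reports no verdict.
The state is a dict: "clock": time; "joints": joint angles; "qd": joint speeds; "effort": joint torques, N m; "eef_pos": TCP position; "eef_rot": TCP orientation; "wrist_force": force on the tool from outside, world axes, zero at the start; "moment": the same for the moment, N m; "finger_gap": finger opening in mm.
Only numpy, scipy, OpenCV 4.12 (cv2) and the standard library are available. Lean on these libraries where they do the work, as an engineer would, in place of code of your own. Each camera call takes 0.05 s, during which the arm holds its last target. There are 200 camera calls.

TASK

Stand the two aluminium sample tins upright in the mixer's nest, one in each cell, and let go of them. Then lift the mixer's hood by its grip, fit it over the tins onto the two dowels and press it fully home against the sprung seal; finish while still holding it pressed down, without letting go. Leave the narrow amber bottle that stands among the tins where it is.

Things in the scene. Friction and masses are not known exactly. Their poses are not given: they have to be found in the camera images.
- mixer: Lower half of the sample mixer, fixed to the bench: white housing 150 (x) x 210 (y) x 30 mm high with an aluminium nest of two square cells side by side along y (each 52 x 52 mm inside, walls and divider 5 mm; cell floor 35 mm, wall tops 57 mm above the bench). Its flat control strip is along the -x edge. Origin: middle of its underside, at bench level; z up; y along the row of cells and dowels.
- cell0 (a point): centre of the floor of the cell on the mixer's -y side; axes as the mixer
- cell1 (a point): centre of the floor of the cell on the mixer's +y side; axes as the mixer
- dowel0 (a point): Top of the shoulder from which the -y dowel rises, 57 mm above the bench, 78 mm from the mixer's middle along y. Dowel: upright steel pin, 10 mm diameter, straight for 20 mm, then tapering to a blunt tip 28 mm above this point (85 mm above the bench).
- dowel1 (a point): the same point of the +y dowel, alike
- seal (a joint): Travel (m) of the sprung black rubber seal frame round the nest: 0 = up (top 63 mm above the bench, 6 mm above the dowel shoulders), grows as it is pressed down; about 0.006 with the hood on the shoulders, end stop 0.008. The springs push up with about 5 N at 0 and 10 N at 0.006: more than the hood's weight, so a hood let go rises again.
- hood_grip (a point): Centre of the black grip block on the roof of the mixer's hood (upper half). Block 24 (x) x 60 (y) x 36 mm high; this point is 68 mm, the flat roof 50 mm, the block's top 86 mm above the hood's underside. z up, y along the hood's long side. With the hood pressed home it is 125 mm above the bench over the mixer's origin; resting on the unpressed seal 131 mm.
- tin_a_center (a point): centre (30 mm above its foot) of one of two alike closed aluminium sample tins, upright cylinders 44 mm diameter, 60 mm tall, about 120 g; z up
- tin_b_center (a point): centre (30 mm above its foot) of the other sample tin, alike; z up
- reagent: Bystander, to be left alone: narrow amber glass bottle with white cap, 42 mm diameter, 115 mm tall, standing near the tins; origin at the middle of its foot, z up.
- hood: The hood, starting on the bench, right way up, about 350 g: grey shell 66 x 123 mm, open below (cavity 60 x 117 mm, 46 mm high), round its foot an aluminium flange 84 (x) x 190 (y) x 10 mm with two 12.5 mm through holes for the dowels at y = +78 and -78 mm (x = 0). Fits either way round. Origin: middle of its underside; z up, y along the long side.
- tin_a: the same tin; origin at the middle of its foot
- tin_b: the same tin; origin at the middle of its foot
There are look-alikes about, which are no part of the job. Leave any blue look-alike of the tin_a alone. Leave any yellow look-alike of the hood alone.

How it is judged (in metres and radians):
On the way, in this order (a step that is already met when the one before it is completed fails the run):
1. both tins stand in the nest, one per cell, and are let go ((((x of tin_a_center in the frame of mixer between -0.008 and 0.008 m and y of tin_a_center in the frame of mixer between -0.0365 and -0.0205 m and z of tin_a_center in the frame of mixer between 0.06 and 0.069 m and angle between tin_a_center's own z axis and vertical below 0.1 rad) and (x of tin_b_center in the frame of mixer between -0.008 and 0.008 m and y of tin_b_center in the frame of mixer between 0.0205 and 0.0365 m and z of tin_b_center in the frame of mixer between 0.06 and 0.069 m and angle between tin_b_center's own z axis and vertical below 0.1 rad)) or ((x of tin_a_center in the frame of mixer between -0.008 and 0.008 m and y of tin_a_center in the frame of mixer between 0.0205 and 0.0365 m and z of tin_a_center in the frame of mixer between 0.06 and 0.069 m and angle between tin_a_center's own z axis and vertical below 0.1 rad) and (x of tin_b_center in the frame of mixer between -0.008 and 0.008 m and y of tin_b_center in the frame of mixer between -0.0365 and -0.0205 m and z of tin_b_center in the frame of mixer between 0.06 and 0.069 m and angle between tin_b_center's own z axis and vertical below 0.1 rad))) and contact force between the fingers and tin_a below 0.1 N and contact force between the fingers and tin_b below 0.1 N), for 0.2 s.
2. the hood is threaded on both dowels (x of hood_grip in the frame of mixer between -0.004 and 0.004 m and y of hood_grip in the frame of mixer between -0.004 and 0.004 m and angle between the y axis of hood_grip and the y axis of mixer, either way round below 0.05 rad and z of hood_grip in the frame of mixer below 0.143 m), for 0.1 s.
At the end, for the whole second after the job is handed in: One upright tin on the floor of each cell (within 8 mm of its centre); hood on both dowels, within 4 mm and 0.05 rad of the mixer's axes, level, at most 1.8 mm above the shoulders, seal down over 4.2 mm; hood at rest, fingers bearing on it with over 2 N ((((x of tin_a_center in the frame of mixer between -0.008 and 0.008 m and y of tin_a_center in the frame of mixer between -0.0365 and -0.0205 m and z of tin_a_center in the frame of mixer between 0.06 and 0.069 m and angle between tin_a_center's own z axis and vertical below 0.1 rad) and (x of tin_b_center in the frame of mixer between -0.008 and 0.008 m and y of tin_b_center in the frame of mixer between 0.0205 and 0.0365 m and z of tin_b_center in the frame of mixer between 0.06 and 0.069 m and angle between tin_b_center's own z axis and vertical below 0.1 rad)) or ((x of tin_a_center in the frame of mixer between -0.008 and 0.008 m and y of tin_a_center in the frame of mixer between 0.0205 and 0.0365 m and z of tin_a_center in the frame of mixer between 0.06 and 0.069 m and angle between tin_a_center's own z axis and vertical below 0.1 rad) and (x of tin_b_center in the frame of mixer between -0.008 and 0.008 m and y of tin_b_center in the frame of mixer between -0.0365 and -0.0205 m and z of tin_b_center in the frame of mixer between 0.06 and 0.069 m and angle between tin_b_center's own z axis and vertical below 0.1 rad))) and x of hood_grip in the frame of mixer between -0.004 and 0.004 m and y of hood_grip in the frame of mixer between -0.004 and 0.004 m and angle between the y axis of hood_grip and the y axis of mixer, either way round below 0.05 rad and z of hood_grip in the frame of mixer between 0.12 and 0.1268 m and angle between hood_grip's own z axis and vertical below 0.03 rad and value of joint seal above 0.0042 m and contact force between the fingers and hood above 2 N and linear speed of hood below 0.01 m/s); the arm keeps its last pose, push and grip.
It fails at once if the reagent is knocked over or moved more than 40 mm (distance of reagent from where it was at the start of the episode above 0.04 m or angle between reagent's own z axis and vertical above 0.5 rad).
It also fails if it takes over 72 s, if anything falls off the work surface, if the arm or the gripper's body presses on something with over 40 N, if the wrist force passes 120 N, or if a joint passes its speed limit or range.

## Working session

There is one attempt and no reset: what is moved stays moved. The work goes in short steps, Python scripts to look and compute and a tool call to move; the robot and the scene stay as the last step left them, time stands still between calls to the robot, and variables do not carry over. Pictures are saved under pics/ and viewed, about 8 in all and at most 12, crops included, and the job is handed in when it is done.

Besides the shell and the picture viewer there is one more tool, called by a JSON object that holds its "api" and its "payload", one argument or row to a line. play_rows: Moves the arm, as the interface text tells. Its arguments: {"type":"object","properties":{"series":{"type":"array","items":{"type":"array"}},"squeeze":{"type":"number"}},"required":["series"]}

```bash
mkdir -p pics; ls
cat > h.py <<'E'
import numpy as np, cv2
from cell import manip
def cam(n):
    p=manip.camera_params(n); return [np.array(p[k],float) for k in("K","dist_coeffs","rvec","tvec")]
def ray(n,px,z):
    K,d,r,t=cam(n); R=cv2.Rodrigues(r)[0]
    u=cv2.undistortPoints(np.array(px,float).reshape(-1,1,2),K,d).reshape(-1,2)
    D=np.c_[u,np.ones(len(u))]@R; C=-R.T@t.ravel()
    return C+D*((z-C[2])/D[:,2])[:,None]
def proj(n,P):
    K,d,r,t=cam(n); return cv2.projectPoints(np.array(P,float).reshape(-1,1,3),r,t,K,d)[0].reshape(-1,2)
E
python3 - <<'E'
from h import *
print(manip.read_state())
ims=[]
for n in("top","scene"):
    im=manip.camera(n)[...,::-1]; cv2.imwrite(f"pics/{n}0.png",im); 
    K,d,r,t=cam(n); R=cv2.Rodrigues(r)[0]; print(n,K.round(1).tolist(),d,(-R.T@t.ravel()).round(),R.round(2).tolist())
    cv2.imwrite(f"pics/{n}0v.png",cv2.resize(im,(800,600),interpolation=cv2.INTER_CUBIC))
E
```

```text
pics
{'clock': 0.0, 'joints': array([ 1.20538053e+00,  3.00467056e-01,  1.52159858e+00,  1.49060098e-05,
        1.32067048e+00, -6.66196617e-02]), 'qd': array([-0.00093923,  0.00150313, -0.0009343 , -0.00059089,  0.00086227,
        0.00016748]), 'effort': array([-1.64157915e-03, -5.31801724e+01, -3.52733588e+01,  7.07681640e-02,
        2.44228105e-02, -9.91807929e-05]), 'eef_pos': array([161.81892581, 525.38200106, 204.88114061]), 'eef_rot': array([-1.57193629e+00,  9.05264930e-05, -2.98799889e-01]), 'wrist_force': array([-0.72629941,  0.65244585, -0.19747124]), 'moment': array([-0.02017797, -0.04055543, -0.01892909]), 'finger_gap': 93.7987376366943}
top [[371.5, 0.0, 261.4], [0.0, 371.5, 192.4], [0.0, 0.0, 1.0]] [-0.07765635  0.          0.          0.          0.        ] [2.740e+02 1.000e+00 1.007e+03] [[-0.13, -0.99, -0.0], [-0.97, 0.13, -0.22], [0.22, -0.02, -0.98]]
scene [[376.0, 0.0, 258.5], [0.0, 376.0, 192.8], [0.0, 0.0, 1.0]] [0.03575625 0.         0.         0.         0.        ] [ 900. -386.  867.] [[0.67, 0.75, -0.02], [0.59, -0.54, -0.59], [-0.45, 0.39, -0.81]]
```

View pics/top0v.png

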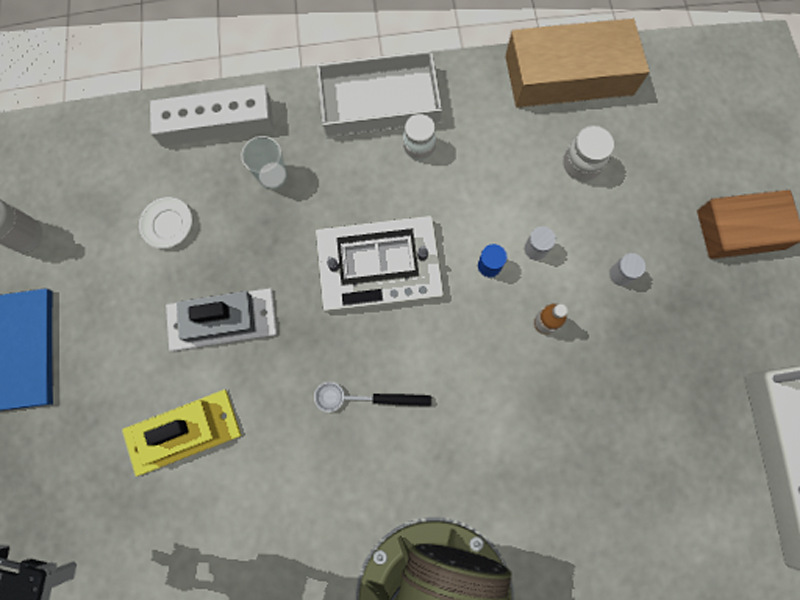

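View pics/scene0v.png

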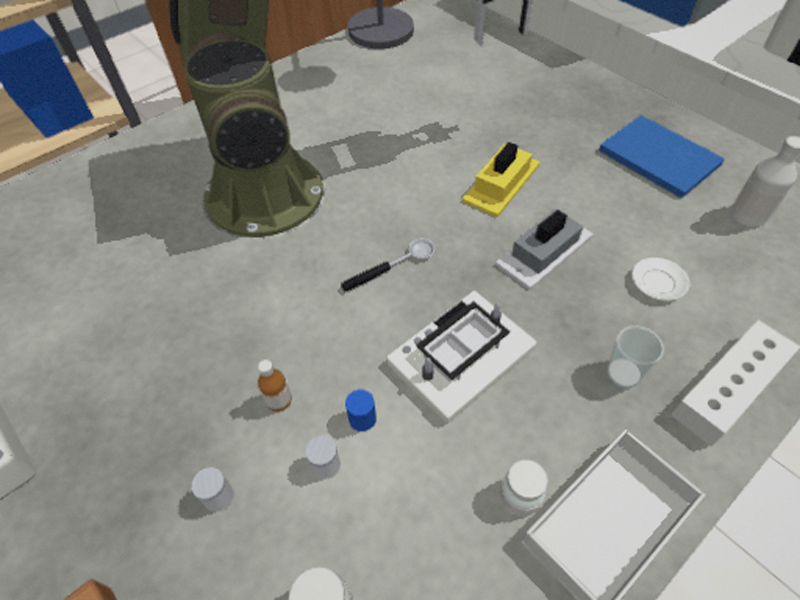

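The top view (800x600) shows the grey tins at (542,239) and (632,265), the blue look-alike at (492,258), the bottle at (553,317), the mixer at (380,262) and the grey hood at (210,315). The yellow look-alike is at (183,432). The scene view agrees.

Run:
```python
from h import *
t=cv2.imread("pics/top0.png"); s=cv2.imread("pics/scene0.png")
def tile(im,x,y,w=80,h=60):
    o=cv2.resize(im[y:y+h,x:x+w],(400,300),interpolation=cv2.INTER_NEAREST)
    for i in range(0,w,10): cv2.putText(o,str(x+i),(i*5,8),0,.3,(0,0,255)); cv2.line(o,(i*5,10),(i*5,14),(0,0,255))
    for j in range(10,h,10): cv2.putText(o,str(y+j),(0,j*5),0,.3,(0,0,255))
    return o
cv2.imwrite("pics/m.png",np.vstack([np.hstack([tile(t,202,138),tile(t,100,175)]),np.hstack([tile(t,338,135),tile(s,112,270,)])]))
# tin tops
for n,im,seeds in(("top",t,[(347,153),(404,169)]),("scene",s,[(206,288),(134,310)])):
    for (x,y) in seeds:
        c=im[y,x].astype(int); m=(np.abs(im.astype(int)-c).max(2)<14).astype(np.uint8)
        l=cv2.connectedComponents(m)[1]; mm=(l==l[y,x]).astype(np.uint8)
        k=max(cv2.findContours(mm,0,2)[0],key=cv2.contourArea); e=cv2.fitEllipse(k)
        p=np.array(e[0]); w=ray(n,k.reshape(-1,2),60); 
        print(n,c,mm.sum(),np.round(e[0],1),np.round(e[1],1),ray(n,[p],60).round(1),(w.max(0)-w.min(0)).round())
```

```text
top [178 173 170] 192 [347.1 151.9] [14.5 15.5] [[ 564.1 -265.9   60. ]] [41. 43.  0.]
top [177 172 169] 186 [404.7 169.3] [14.1 15.3] [[ 496.  -411.4   60. ]] [42. 40.  0.]
scene [188 183 179] 276 [205.1 287.4] [16.9 19.6] [[ 563.9 -264.8   60. ]] [42. 42.  0.]
scene [185 180 177] 300 [132.4 308.5] [16.8 20.8] [[ 496.  -410.4   60. ]] [42. 42.  0.]
```

View pics/m.png

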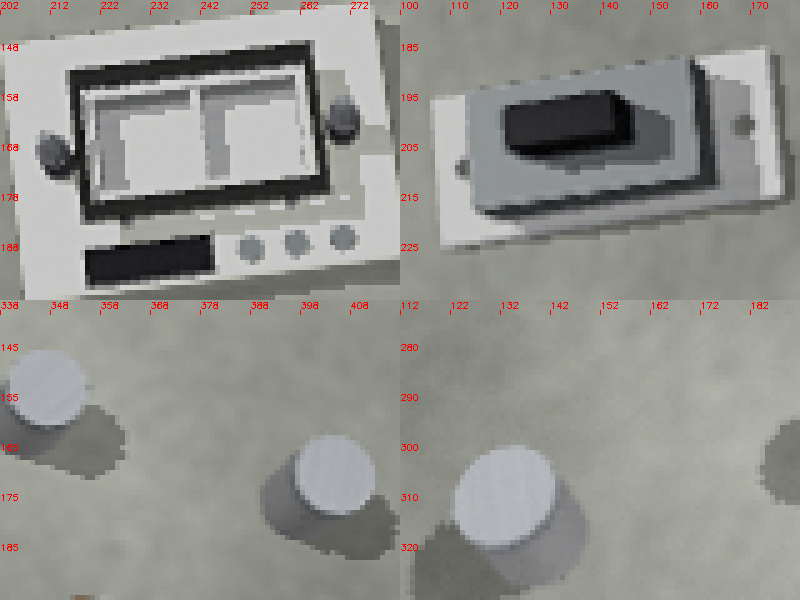

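Run:
```python
from h import *
def rect(n,m,near,z,label):
    m=m.astype(np.uint8); l,st,ce=cv2.connectedComponentsWithStats(m)[1:]
    x0,y0,x1,y1=near; ids=np.unique(l[y0:y1,x0:x1]); ids=[i for i in ids if i]
    i=max(ids,key=lambda i:st[i,4]); k=max(cv2.findContours((l==i).astype(np.uint8),0,1)[0],key=cv2.contourArea)
    w=ray(n,k.reshape(-1,2),z)[:,:2].astype(np.float32); r=cv2.minAreaRect(w)
    (a,b),th=r[1],r[2]; th=th if a<b else th-90   # angle of short side
    print(n,label,st[i].tolist(),"c",np.round(r[0],1),"size",np.round(sorted(r[1]),1),"yaw",round(np.radians(th),4))
for n,b in(("top",dict(mix=(202,138,280,198),hood=(105,190,175,220))),("scene",dict(mix=(260,195,335,255),hood=(325,140,375,175)))):
    im=cv2.imread(f"pics/{n}0.png"); hsv=cv2.cvtColor(im,cv2.COLOR_BGR2HSV); v=hsv[...,2].astype(int); d=im[...,0].astype(int)-im[...,2]
    rect(n,v>205,b["mix"],30,"mixer")
    rect(n,v>205,b["hood"],10,"flange")
    rect(n,v<60,b["mix"],63,"seal")
    rect(n,v<60,b["hood"],86,"grip")
    x0,y0,x1,y1=b["hood"]; 
    rect(n,(d>0)&(v<180)&(v>60),b["hood"],50,"roof")
    if n=="top": print(im[200,118],im[200,130],im[210,140],im[213,158])
```

```text
top mixer [218, 154, 24, 4, 30] c [607.   49.7] size [ 4.  63.7] yaw -0.0052Traceback (most recent call last):
  File "<stdin>", line 12, in <module>
  File "<stdin>", line 5, in rect
ValueError: max() iterable argument is empty
```

```bash
cat > rect.py <<'E'
from h import *
def rect(n,m,near,z,label):
    m=m.astype(np.uint8); l,st,ce=cv2.connectedComponentsWithStats(m)[1:]
    x0,y0,x1,y1=near; ids=[i for i in np.unique(l[y0:y1,x0:x1]) if i]
    if not ids: print(label,"none"); return
    i=max(ids,key=lambda i:(l[y0:y1,x0:x1]==i).sum()); k=max(cv2.findContours((l==i).astype(np.uint8),0,1)[0],key=cv2.contourArea)
    w=ray(n,k.reshape(-1,2),z)[:,:2].astype(np.float32); r=cv2.minAreaRect(w)
    (a,b),th=r[1],r[2]; th=th if a<b else th-90
    print(n,label,st[i].tolist(),"c",np.round(r[0],1),"size",np.round(sorted(r[1]),1),"yaw",round(np.radians(th),4),"corners",cv2.boxPoints(r).round().tolist())
E
python3 - <<'E'
from rect import *
for n,b in(("top",dict(mix=(202,138,280,198),hood=(105,190,175,220))),("scene",dict(mix=(260,195,335,255),hood=(325,140,375,175)))):
    im=cv2.imread(f"pics/{n}0.png"); v=im.max(2).astype(int); d=im[...,0].astype(int)-im[...,2]
    if n=="top": print(im[150,208],im[222,112],im[200,118],im[213,150],im[213,158],im[150,330],im[175,270])
    else: print(im[215,300:345:3].tolist())
    rect(n,(v>184)&(d>-9),b["mix"],30,"mixer")
    rect(n,(v>184),b["hood"],10,"flange")
    rect(n,v<60,b["mix"],63,"seal")
    rect(n,v<60,b["hood"],86,"grip")
    rect(n,(d>2)&(v<184)&(v>60),b["hood"],50,"roof")
E
```

```text
[197 199 198] [199 201 200] [150 148 144] [50 50 47] [108 106 105] [158 168 165] [155 164 162]
top mixer [202, 138, 78, 60, 1148] c [568.1  20.4] size [147.5 207.4] yaw -0.0055 corners [[494.0, -83.0], [641.0, -84.0], [642.0, 124.0], [495.0, 125.0]]
top flange [106, 194, 18, 30, 195] c [506.5 384.7] size [42.2 81.3] yaw -1.5393 corners [[465.0, 404.0], [466.0, 362.0], [548.0, 365.0], [546.0, 407.0]]
top seal [211, 147, 57, 35, 416] c [567.7  28.2] size [ 84.  146.6] yaw -0.0131 corners [[525.0, -45.0], [609.0, -46.0], [611.0, 101.0], [527.0, 102.0]]
top grip [121, 193, 26, 14, 280] c [503.  304.5] size [30.  66.1] yaw 0.0341 corners [[487.0, 337.0], [489.0, 271.0], [519.0, 272.0], [517.0, 338.0]]
top roof [113, 186, 47, 31, 828] c [506.1 309.6] size [ 67.2 124.1] yaw 0.0272 corners [[471.0, 371.0], [474.0, 247.0], [541.0, 248.0], [538.0, 373.0]]
[[212, 211, 210], [211, 209, 209], [209, 208, 207], [200, 198, 197], [151, 150, 150], [194, 191, 192], [46, 50, 50], [43, 44, 42], [194, 195, 195], [214, 215, 214], [214, 215, 215], [215, 214, 215], [214, 215, 214], [199, 203, 201], [152, 162, 158]]
scene mixer [265, 201, 78, 66, 1326] c [603.9  19.5] size [ 79.1 207.8] yaw -0.0104 corners [[563.0, -84.0], [642.0, -85.0], [645.0, 123.0], [565.0, 124.0]]
scene flange [318, 146, 61, 37, 243] c [506.7 311.2] size [ 83.  188.4] yaw 0.0259 corners [[463.0, 404.0], [468.0, 216.0], [551.0, 218.0], [546.0, 406.0]]
scene seal [267, 194, 59, 49, 487] c [563.   21.9] size [ 96.6 136.8] yaw -0.0136 corners [[514.0, -46.0], [610.0, -47.0], [612.0, 90.0], [516.0, 91.0]]
scene grip [342, 135, 21, 21, 230] c [515.7 295.5] size [34.5 82.8] yaw 0.0339 corners [[497.0, 336.0], [500.0, 254.0], [534.0, 255.0], [531.0, 337.0]]
scene roof [326, 134, 47, 42, 810] c [515.4 286.6] size [ 81.  167.7] yaw 0.033 corners [[472.0, 369.0], [478.0, 201.0], [559.0, 204.0], [553.0, 372.0]]
```

Both views agree on the tins, at (564,-265) and (496,-411). The mixer is at about (568,20) with yaw -0.009, and the hood at about (506.5,311) with yaw 0.026. First move: to above the nearer tin, jaws along x.

{"api": "play_rows", "payload": {
  "series": [
    [[0.617,0.03,-0.637],1.272,0],
    [[0.617,0.03,-0.637],1.272,0],
    [[0.617,0.03,-0.637],1.272,0],
    [[0.617,0.03,-0.637],1.272,0],
    [[0.617,0.03,-0.637],1.272,0],
    [[0.617,0.03,-0.637],1.272,0],
    [[0.617,0.03,-0.637],1.272,0],
    [[0.617,0.03,-0.637],1.272,0],
    [[0.617,0.03,-0.637],1.272,0],
    [[0.617,0.03,-0.637],1.272,0],
    [[0.617,0.03,-0.637],1.272,0],
    [[0.617,0.03,-0.637],1.272,0],
    [[0.617,0.03,-0.637],1.272,0],
    [[0.617,0.03,-0.637],1.272,0],
    [[0.617,0.03,-0.637],1.272,0],
    [[0.617,0.03,-0.637],1.272,0],
    [[0.617,0.03,-0.637],1.272,0],
    [[0.617,0.03,-0.637],1.272,0],
    [[0.617,0.03,-0.637],1.272,0],
    [[0.617,0.03,-0.637],1.272,0]
  ],
  "squeeze": 15
}}

```text
clock: 2.1
eef_pos: [563.6, -265.2, 174.6]
eef_rot: [-1.573, -0.0, -1.572]
wrist_force: [-0.5, 0.6, -0.9]
finger_gap: 94.0
```

```bash
cat >> h.py <<'E'
def go(x,y,z,yaw=None):
    s=manip.read_state(); r,p,w=s["eef_rot"]; R=cv2.Rodrigues(np.array([0,0,w]))[0]@cv2.Rodrigues(np.array([0,p,0.]))[0]@cv2.Rodrigues(np.array([r,0,0.]))[0]
    d=np.array([x,y,z])-s["eef_pos"]; q=0 if yaw is None else -(yaw-w)
    print("t",round(s["clock"],2),"pos",s["eef_pos"].round(1),"rot",s["eef_rot"].round(4),"F",s["wrist_force"].round(1),"gap",round(s["finger_gap"],1))
    print("shift m",(R.T@d/1000).round(4),"twist",round(q,4),"rows~",round(np.linalg.norm(d)/50,1))
E
python3 -c "
from h import *
go(564,-265.3,36,-np.pi/2)
print(ray('top',[(211.5,168),(270.8,161)],82))"
```

```text
t 2.1 pos [ 563.6 -265.2  174.6] rot [-1.5726e+00 -1.0000e-04 -1.5717e+00] F [-0.5  0.6 -0.9] gap 94.0
shift m [1.000e-04 1.386e-01 6.000e-04] twist -0.0009 rows~ 2.8
[[561.12950515  97.49662311  82.        ]
 [559.2442055  -57.60266219  82.        ]]
```

{"api": "play_rows", "payload": {
  "series": [
    [[0,0.05,0.0005],0,0],
    [[0,0.1,0.0005],0,0],
    [[0,0.138,0.0005],0,0],
    [[0,0.138,0.0005],0,0],
    [[0,0.138,0.0005],0,0],
    [[0,0.138,0.0005],0,1],
    [[0,0.138,0.0005],0,1],
    [[0,0.138,0.0005],0,1],
    [[0,0.138,0.0005],0,1],
    [[0,0.138,0.0005],0,1],
    [[0,0.138,0.0005],0,1],
    [[0,0.138,0.0005],0,1],
    [[0,0.138,0.0005],0,1],
    [[0,0.138,0.0005],0,1]
  ],
  "squeeze": 15
}}

```text
clock: 3.5
eef_pos: [563.8, -265.2, 36.6]
eef_rot: [-1.573, -0.0, -1.572]
wrist_force: [-0.0, 0.3, 0.3]
finger_gap: 43.8
```

```bash
python3 -c "
from h import *
go(568,-8.5,175,-np.pi/2)
im=manip.camera('top')[...,::-1]; sc=manip.camera('scene')[...,::-1]
cv2.imwrite('pics/t1.png',im);cv2.imwrite('pics/s1.png',sc)
a=cv2.resize(sc[160:280,170:350],(720,480),interpolation=cv2.INTER_CUBIC); cv2.imwrite('pics/s1c.png',a)"
```

```text
t 3.5 pos [ 563.8 -265.2   36.6] rot [-1.5727 -0.     -1.5717] F [-0.   0.3  0.3] gap 43.8
shift m [-0.2567 -0.1385  0.0037] twist -0.0009 rows~ 5.8
```

View pics/s1c.png

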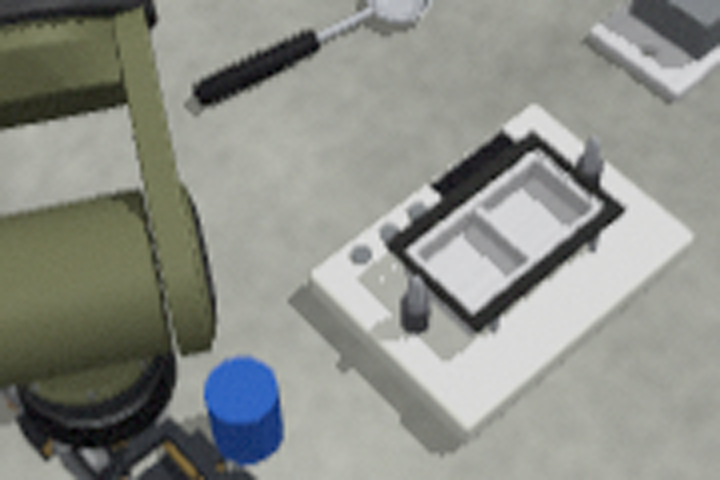

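The gripper holds the tin (gap 43.8). The crop shows the dowel tips at about (416,276) and (594,139).

Run:
```python
from rect import *
P=ray('scene',[(274,229.3),(318.4,195)],84); print(P.round(1),P[:,:2].mean(0),np.linalg.norm(P[1]-P[0]),-np.arctan2(*(P[1]-P[0])[:2]))
# housing full white mask scene (closed), plane 30
im=cv2.imread('pics/s1.png'); v=im.max(2)
# cell opening: rim light walls, project candidate model points for check
for yaw,c in((-.011,(568.3,20)),):
    R=np.array([[np.cos(yaw),-np.sin(yaw)],[np.sin(yaw),np.cos(yaw)]])
    for n in('top','scene'):
        for nm,pts,z in(("corners",[(-75,-105),(75,-105),(75,105),(-75,105)],30),("tips",[(0,-78),(0,78)],85),("divider",[(-26,0),(26,0)],57),("nestcorner",[(-31,-59.5),(31,-59.5),(31,59.5),(-31,59.5)],57)):
            print(n,nm,proj(n,[[*(R@p+c),z] for p in pts]).round(1).tolist())
```

```text
[[568.1 -56.9  84. ]
 [570.3  97.1  84. ]] [569.23430853  20.11902219] 154.011091002283 -0.014171102850867453
top corners [[283.6, 189.1], [276.3, 137.2], [201.5, 146.0], [206.2, 198.4]]
top tips [[270.5, 157.6], [210.8, 164.8]]
top divider [[242.4, 173.6], [240.3, 155.1]]
top nestcorner [[264.9, 172.8], [262.1, 150.7], [218.1, 156.0], [220.3, 178.1]]
scene corners [[245.9, 227.4], [285.9, 267.5], [344.1, 218.4], [303.3, 184.6]]
scene tips [[273.5, 229.2], [318.3, 194.3]]
scene divider [[288.8, 210.9], [303.2, 223.8]]
scene nestcorner [[270.4, 222.8], [287.4, 238.9], [321.0, 211.9], [303.7, 197.3]]
```

{"api": "play_rows", "payload": {
  "series": [
    [[0,-0.05,0],0,1],
    [[0,-0.1,0],0,1],
    [[0,-0.12,0],0,1],
    [[-0.05,-0.12,0.001],0,1],
    [[-0.1,-0.12,0.002],0,1],
    [[-0.15,-0.12,0.003],0,1],
    [[-0.2,-0.12,0.004],0,1],
    [[-0.24,-0.12,0.0045],0,1],
    [[-0.257,-0.12,0.0045],0,1],
    [[-0.257,-0.12,0.0045],0,1],
    [[-0.257,-0.12,0.0045],0,1],
    [[-0.257,-0.12,0.0045],0,1]
  ]
}}

```text
clock: 4.8
eef_pos: [568.8, -9.6, 156.4]
eef_rot: [-1.573, -0.0, -1.573]
wrist_force: [-0.7, -0.4, 0.2]
finger_gap: 43.4
```

Run:
```python
from rect import *
go(568.2,-8.4,72.5,-np.pi/2-.012)
sc=manip.camera('scene')[...,::-1]; cv2.imwrite('pics/s2.png',sc)
im=manip.camera('top')[...,::-1]; cv2.imwrite('pics/t2.png',im)
a=np.hstack([cv2.resize(sc[140:290,230:350],(400,500),interpolation=cv2.INTER_CUBIC),cv2.resize(im[120:220,200:280],(400,500),interpolation=cv2.INTER_CUBIC)]); cv2.imwrite('pics/c2.png',a)
```

```text
t 4.8 pos [568.8  -9.6 156.4] rot [-1.5728e+00 -2.0000e-04 -1.5732e+00] F [-0.7 -0.4  0.2] gap 43.4
shift m [-0.0012  0.0839 -0.0005] twist 0.0096 rows~ 1.7
```

View pics/c2.png

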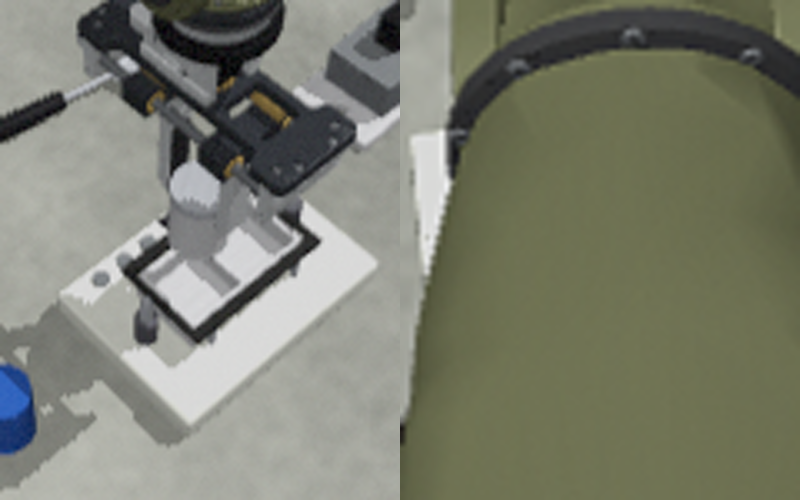

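The tin is held upright above the -y cell, and the scene crop is clear. Lowering it and letting go.

{"api": "play_rows", "payload": {
  "series": [
    [[-0.001,0.03,-0.0005],0.01,1],
    [[-0.001,0.05,-0.0005],0.01,1],
    [[-0.001,0.06,-0.0005],0.01,1],
    [[-0.001,0.07,-0.0005],0.01,1],
    [[-0.001,0.078,-0.0005],0.01,1],
    [[-0.001,0.082,-0.0005],0.01,1],
    [[-0.001,0.084,-0.0005],0.01,1],
    [[-0.001,0.084,-0.0005],0.01,1],
    [[-0.001,0.084,-0.0005],0.01,1]
  ]
}}

```text
clock: 5.8
eef_pos: [568.4, -8.4, 72.9]
eef_rot: [-1.572, -0.0, -1.583]
wrist_force: [-0.6, 0.4, 0.5]
finger_gap: 43.6
```

```bash
python3 -c "
from h import *
go(568.2,-8.4,72,-np.pi/2-.012)"
```

```text
t 5.8 pos [568.4  -8.4  72.9] rot [-1.5720e+00 -2.0000e-04 -1.5833e+00] F [-0.6  0.4  0.5] gap 43.6
shift m [-0.      0.0009 -0.0002] twist -0.0005 rows~ 0.0
```

{"api": "play_rows", "payload": {
  "series": [
    [[0,0.001,0],0,1],
    [[0,0.001,0],0,0],
    [[0,0.001,0],0,0],
    [[0,0.001,0],0,0],
    [[0,0.001,0],0,0],
    [[0,0.001,0],0,0],
    [[0,0.001,0],0,0],
    [[0,0.001,0],0,0],
    [[0,-0.05,0],0,0],
    [[0,-0.1,0],0,0],
    [[0,-0.1,0],0,0],
    [[0,-0.1,0],0,0]
  ]
}}

```text
clock: 7.0
eef_pos: [568.9, -8.5, 173.8]
eef_rot: [-1.57, -0.0, -1.583]
wrist_force: [-0.1, 0.4, -0.8]
finger_gap: 93.5
```

```bash
python3 -c "
from h import *
go(496,-411,175,-np.pi/2)"
```

```text
t 7.0 pos [568.9  -8.5 173.8] rot [-1.5699e+00 -4.0000e-04 -1.5833e+00] F [-0.1  0.4 -0.8] gap 93.5
shift m [ 0.4034 -0.0012 -0.0678] twist -0.0125 rows~ 8.2
```

{"api": "play_rows", "payload": {
  "series": [
    [[0.403,-0.001,-0.068],-0.012,0],
    [[0.403,-0.001,-0.068],-0.012,0],
    [[0.403,-0.001,-0.068],-0.012,0],
    [[0.403,-0.001,-0.068],-0.012,0],
    [[0.403,-0.001,-0.068],-0.012,0],
    [[0.403,-0.001,-0.068],-0.012,0],
    [[0.403,-0.001,-0.068],-0.012,0],
    [[0.403,-0.001,-0.068],-0.012,0],
    [[0.403,-0.001,-0.068],-0.012,0],
    [[0.403,-0.001,-0.068],-0.012,0],
    [[0.403,-0.001,-0.068],-0.012,0],
    [[0.403,-0.001,-0.068],-0.012,0]
  ]
}}

```text
clock: 8.2
eef_pos: [496.4, -409.1, 174.5]
eef_rot: [-1.57, 0.0, -1.57]
wrist_force: [0.3, -0.2, 0.4]
finger_gap: 94.3
```

```bash
python3 -c "
from h import *
go(496,-411,36,-np.pi/2)
sc=manip.camera('scene')[...,::-1]; cv2.imwrite('pics/s3.png',sc)
im=manip.camera('top')[...,::-1]; cv2.imwrite('pics/t3.png',im)
a=np.hstack([cv2.resize(sc[165:285,230:350],(400,400),interpolation=cv2.INTER_CUBIC),cv2.resize(im[125:205,202:282],(400,400),interpolation=cv2.INTER_CUBIC)]); cv2.imwrite('pics/c3.png',a)"
```

```text
t 8.2 pos [ 496.4 -409.1  174.5] rot [-1.5703e+00  2.0000e-04 -1.5696e+00] F [ 0.3 -0.2  0.4] gap 94.3
shift m [ 0.002   0.1385 -0.0004] twist 0.0011 rows~ 2.8
```

View pics/c3.png

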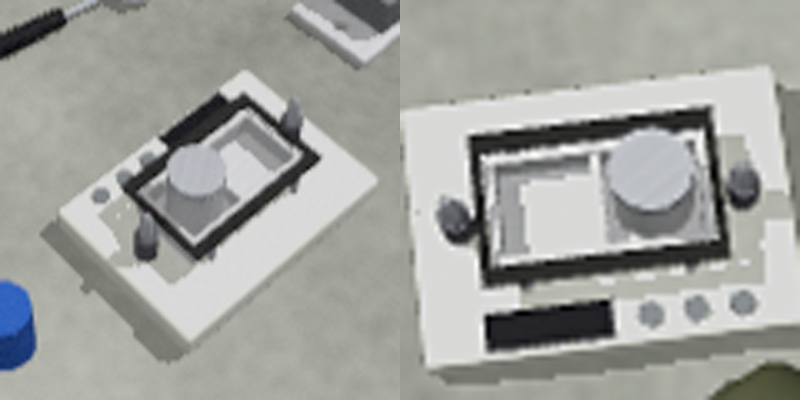

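Tin 1 stands upright in the -y cell: its top is at (196,170) in the left crop and (650,168) in the right. Now grasping tin 2.

{"api": "play_rows", "payload": {
  "series": [
    [[0.002,0.05,-0.0005],0,0],
    [[0.002,0.1,-0.0005],0,0],
    [[0.002,0.138,-0.0005],0,0],
    [[0.002,0.138,-0.0005],0,0],
    [[0.002,0.138,-0.0005],0,0],
    [[0.002,0.138,-0.0005],0,1],
    [[0.002,0.138,-0.0005],0,1],
    [[0.002,0.138,-0.0005],0,1],
    [[0.002,0.138,-0.0005],0,1],
    [[0.002,0.138,-0.0005],0,1],
    [[0.002,0.138,-0.0005],0,1],
    [[0.002,0.138,-0.0005],0,1],
    [[0.002,0.138,-0.0005],0,1],
    [[0.002,0.138,-0.0005],0,1],
    [[0.002,0.05,-0.0005],0,1],
    [[0.002,0.0,-0.0005],0,1],
    [[0.002,0.0,-0.0005],0,1]
  ]
}}

```text
clock: 10.0
eef_pos: [496.1, -411.5, 177.9]
eef_rot: [-1.568, -0.002, -1.57]
wrist_force: [0.7, 0.1, -1.8]
finger_gap: 43.4
```

Run:
```python
from h import *
go(568.8,48.6,174,-np.pi/2-.012)
print("tin1",ray('scene',[(288.8,216)],95).round(1),ray('top',[(252,158.6)],95).round(1))
```

```text
t 10.0 pos [ 496.1 -411.5  177.9] rot [-1.5685 -0.0016 -1.5696] F [ 0.7  0.1 -1.8] gap 43.4
shift m [-0.46    0.0033  0.0732] twist 0.0132 rows~ 9.3
tin1 [[569.7  -9.2  95. ]] [[568.1  -9.8  95. ]]
```

{"api": "play_rows", "payload": {
  "series": [
    [[-0.46,0,0.073],0.013,1],
    [[-0.46,0,0.073],0.013,1],
    [[-0.46,0,0.073],0.013,1],
    [[-0.46,0,0.073],0.013,1],
    [[-0.46,0,0.073],0.013,1],
    [[-0.46,0,0.073],0.013,1],
    [[-0.46,0,0.073],0.013,1],
    [[-0.46,0,0.073],0.013,1],
    [[-0.46,0,0.073],0.013,1],
    [[-0.46,0,0.073],0.013,1],
    [[-0.46,0,0.073],0.013,1],
    [[-0.46,0,0.073],0.013,1],
    [[-0.46,0,0.073],0.013,1],
    [[-0.46,0,0.073],0.013,1]
  ]
}}

```text
clock: 11.4
eef_pos: [568.5, 47.3, 177.4]
eef_rot: [-1.568, -0.002, -1.584]
wrist_force: [0.4, -0.2, -0.8]
finger_gap: 43.9
```

```bash
python3 -c "
from h import *
go(568.8,48.6,72,-np.pi/2-.012)"
```

```text
t 11.4 pos [568.5  47.3 177.4] rot [-1.5685 -0.0016 -1.5843] F [ 0.4 -0.2 -0.8] gap 43.9
shift m [-0.0015  0.1054  0.    ] twist -0.0015 rows~ 2.1
```

{"api": "play_rows", "payload": {
  "series": [
    [[-0.001,0.04,0],0,1],
    [[-0.001,0.07,0],0,1],
    [[-0.001,0.085,0],0,1],
    [[-0.001,0.094,0],0,1],
    [[-0.001,0.1,0],0,1],
    [[-0.001,0.104,0],0,1],
    [[-0.001,0.105,0],0,1],
    [[-0.001,0.105,0],0,1],
    [[-0.001,0.105,0],0,0],
    [[-0.001,0.105,0],0,0],
    [[-0.001,0.105,0],0,0],
    [[-0.001,0.105,0],0,0],
    [[-0.001,0.105,0],0,0],
    [[-0.001,0.105,0],0,0],
    [[-0.001,0.105,0],0,0],
    [[-0.001,0.05,0],0,0],
    [[-0.001,0,0],0,0],
    [[-0.001,-0.05,0],0,0],
    [[-0.001,-0.05,0],0,0]
  ]
}}

```text
clock: 13.3
eef_pos: [570.2, 48.5, 234.0]
eef_rot: [-1.559, -0.001, -1.584]
wrist_force: [-0.0, 0.6, 0.2]
finger_gap: 94.3
```

```bash
python3 -c "
from h import *
go(506.5,311,200,-np.pi/2+.027)"
```

```text
t 13.3 pos [570.2  48.5 234. ] rot [-1.5586e+00 -1.2000e-03 -1.5844e+00] F [-0.   0.6  0.2] gap 94.3
shift m [-0.2617  0.0329 -0.0677] twist -0.0406 rows~ 5.4
```

{"api": "play_rows", "payload": {
  "series": [
    [[-0.262,0.03,-0.068],-0.041,0],
    [[-0.262,0.03,-0.068],-0.041,0],
    [[-0.262,0.03,-0.068],-0.041,0],
    [[-0.262,0.03,-0.068],-0.041,0],
    [[-0.262,0.03,-0.068],-0.041,0],
    [[-0.262,0.03,-0.068],-0.041,0],
    [[-0.262,0.03,-0.068],-0.041,0],
    [[-0.262,0.03,-0.068],-0.041,0],
    [[-0.262,0.03,-0.068],-0.041,0],
    [[-0.262,0.03,-0.068],-0.041,0],
    [[-0.262,0.03,-0.068],-0.041,0],
    [[-0.262,0.03,-0.068],-0.041,0]
  ]
}}

```text
clock: 14.5
eef_pos: [506.4, 310.8, 203.0]
eef_rot: [-1.559, -0.002, -1.544]
wrist_force: [0.0, 0.4, 0.9]
finger_gap: 94.0
```

Run:
```python
from h import *
go(506.5,311,57,-np.pi/2+.027)
sc=manip.camera('scene')[...,::-1]; cv2.imwrite('pics/s4.png',sc)
im=manip.camera('top')[...,::-1]; cv2.imwrite('pics/t4.png',im)
a=cv2.resize(sc[100:280,230:410],(800,800),interpolation=cv2.INTER_CUBIC)[80:680]; b=cv2.resize(im[125:205,202:282],(300,300),interpolation=cv2.INTER_CUBIC); a[:300,:300]=b; cv2.imwrite('pics/c4.png',a)
```

```text
t 14.5 pos [506.4 310.8 203. ] rot [-1.5586 -0.0017 -1.5441] F [0.  0.4 0.9] gap 94.0
shift m [-0.0004  0.146  -0.0017] twist -0.0003 rows~ 2.9
```

View pics/c4.png

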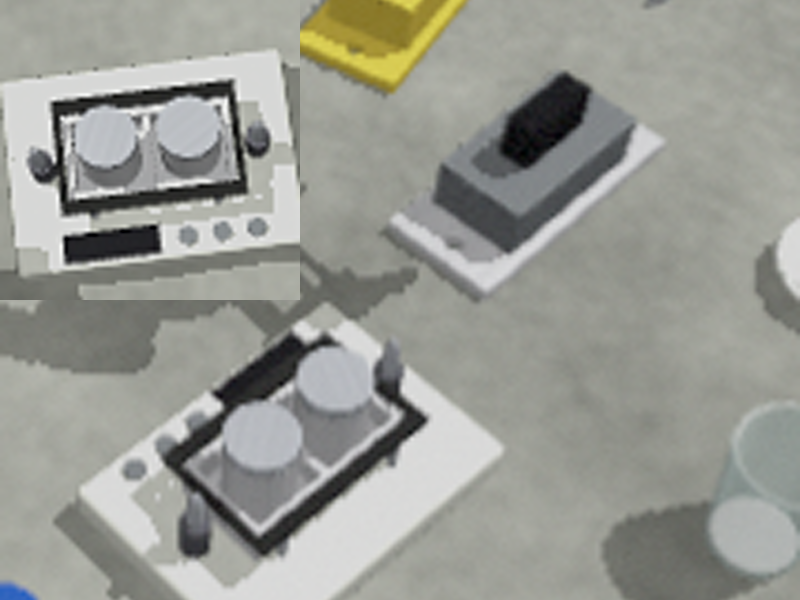

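Both tins stand in their cells (inset) and the hood is undisturbed. I'll start the descent with a call that ends mid-motion, because ending one that way going up added about 0.01 rad of tilt.

{"api": "play_rows", "payload": {
  "series": [
    [[0,0.05,-0.001],0,0],
    [[0,0.1,-0.001],0,0]
  ]
}}

```text
clock: 14.8
eef_pos: [507.0, 311.1, 102.8]
eef_rot: [-1.556, -0.0, -1.544]
wrist_force: [0.3, 1.0, -0.6]
finger_gap: 93.8
```

```bash
python3 -c "
from h import *
go(506.6,311,56.5,-np.pi/2+.027)
print('tins',ray('scene',[(230+262/4.444,118+435/4.444),(230+335/4.444,118+380/4.444)],95).round(1),ray('top',[(202+107/3.75,125+138/3.75),(202+188/3.75,125+128/3.75)],95).round(1))"
```

```text
t 14.8 pos [507.  311.1 102.8] rot [-1.5556e+00 -2.0000e-04 -1.5438e+00] F [ 0.3  1.  -0.6] gap 93.8
shift m [ 0.0001  0.0463 -0.0011] twist 0.0 rows~ 0.9
tins [[569.7  -8.7  95. ]
 [571.1  47.2  95. ]] [[567.   45.9  95. ]
 [566.6 -10.   95. ]]
```

{"api": "play_rows", "payload": {
  "series": [
    [[0,0.03,-0.001],0,0],
    [[0,0.0455,-0.001],0,0],
    [[0,0.0455,-0.001],0,0],
    [[0,0.0455,-0.001],0,0],
    [[0,0.0455,-0.001],0,0]
  ]
}}

```text
clock: 15.3
eef_pos: [507.7, 311.6, 59.4]
eef_rot: [-1.553, 0.001, -1.544]
wrist_force: [-0.2, -0.3, 0.5]
finger_gap: 94.3
```

```bash
python3 -c "
from h import *
go(506.6,311,56.5,-np.pi/2+.027)"
```

```text
t 15.3 pos [507.7 311.6  59.4] rot [-1.5528e+00  1.2000e-03 -1.5438e+00] F [-0.2 -0.3  0.5] gap 94.3
shift m [ 0.0006  0.0029 -0.0011] twist 0.0 rows~ 0.1
```

{"api": "play_rows", "payload": {
  "series": [
    [[0.0005,0.002,-0.001],0,0],
    [[0.0005,0.002,-0.001],0,0],
    [[0.0005,0.002,-0.001],0,0],
    [[0.0005,0.002,-0.001],0,0]
  ]
}}

```text
clock: 15.7
eef_pos: [506.7, 311.2, 57.5]
eef_rot: [-1.553, 0.001, -1.544]
wrist_force: [0.4, 1.0, -0.7]
finger_gap: 94.1
```

```bash
python3 -c "
from h import *
go(506.6,311,56.5,-np.pi/2+.027); print(manip.read_state()['joints'],manip.read_state()['qd'])
manip.camera('top'); go(506.6,311,56.5,-np.pi/2+.027)"
```

```text
t 15.7 pos [506.7 311.2  57.5] rot [-1.5526e+00  1.3000e-03 -1.5437e+00] F [ 0.4  1.  -0.7] gap 94.1
shift m [ 0.0002  0.001  -0.0002] twist 0.0001 rows~ 0.0
[ 0.49226926  0.54440868  1.54121067 -0.00810182  1.03908008  0.4692266 ] [ 3.11755027e-04  2.89446684e-03  1.44504703e-04  2.26438249e-04
 -1.84484151e-03  3.09602255e-05]
t 15.75 pos [506.7 311.1  57.4] rot [-1.5527e+00  1.3000e-03 -1.5437e+00] F [ 0.5  0.  -0.7] gap 94.0
shift m [ 0.0001  0.0009 -0.0001] twist 0.0001 rows~ 0.0
```

{"api": "play_rows", "payload": {
  "series": [
    [[0,-0.02,0],0,0],
    [[0,-0.04,0],0,0],
    [[0,-0.06,0],0,0],
    [[0,-0.08,0],0,0],
    [[0,-0.1,0],0,0],
    [[0,-0.11,0],0,0],
    [[0,-0.12,0],0,0],
    [[0,-0.12,0],0,0],
    [[0,-0.12,0],0,0],
    [[0,-0.12,0],0,0]
  ]
}}

```text
clock: 16.75
eef_pos: [504.3, 310.7, 176.5]
eef_rot: [-1.554, 0.001, -1.544]
wrist_force: [0.5, -0.2, 0.7]
finger_gap: 93.8
```

```bash
python3 -c "
from h import *
go(506.6,311,56.5,-np.pi/2+.027)"
```

```text
t 16.75 pos [504.3 310.7 176.5] rot [-1.5540e+00  6.0000e-04 -1.5438e+00] F [ 0.5 -0.2  0.7] gap 93.8
shift m [-1.0e-04  1.2e-01  3.0e-04] twist 0.0 rows~ 2.4
```

{"api": "play_rows", "payload": {
  "series": [
    [[0,0.05,0],0,0]
  ]
}}

```text
clock: 16.85
eef_pos: [507.6, 312.2, 131.9]
eef_rot: [-1.545, 0.005, -1.544]
wrist_force: [1.9, 0.2, -0.7]
finger_gap: 94.1
```

```bash
python3 -c "
from h import *
go(506.6,311,56.5,-np.pi/2+.027)
manip.camera('top');manip.camera('top');manip.camera('top');manip.camera('top');
go(506.6,311,56.5,-np.pi/2+.027)"
```

```text
t 16.85 pos [507.6 312.2 131.9] rot [-1.5452  0.0051 -1.5437] F [ 1.9  0.2 -0.7] gap 94.1
shift m [ 0.0015  0.0753 -0.0029] twist 0.0001 rows~ 1.5
t 17.05 pos [504.8 310.6 127.4] rot [-1.5560e+00 -4.0000e-04 -1.5438e+00] F [0.2 0.1 0.3] gap 94.0
shift m [-0.0004  0.0709  0.0007] twist -0.0 rows~ 1.4
```

{"api": "play_rows", "payload": {
  "series": [
    [[0,-0.05,0],0,0]
  ]
}}

```text
clock: 17.15
eef_pos: [502.3, 309.6, 174.0]
eef_rot: [-1.564, -0.004, -1.544]
wrist_force: [0.1, 1.2, 1.0]
finger_gap: 93.9
```

{"api": "play_rows", "payload": {
  "series": [
    [[0,0,0],0,0],
    [[0,0,0],0,0],
    [[0,0,0],0,0],
    [[0,0,0],0,0]
  ]
}}

```text
clock: 17.55
eef_pos: [502.2, 309.6, 173.9]
eef_rot: [-1.564, -0.005, -1.544]
wrist_force: [0.0, -0.4, 0.3]
finger_gap: 93.9
```

```bash
python3 -c "
from h import *
go(506.6,311,56.5,-np.pi/2+.027)"
```

```text
t 17.55 pos [502.2 309.6 173.9] rot [-1.5644 -0.0047 -1.5439] F [ 0.  -0.4  0.3] gap 93.9
shift m [-0.0019  0.1175  0.0037] twist -0.0001 rows~ 2.4
```

That works: tilt is down to about 0.008 rad. Descending slowly and gripping.

{"api": "play_rows", "payload": {
  "series": [
    [[-0.002,0.03,0.0035],0,0],
    [[-0.002,0.06,0.0035],0,0],
    [[-0.002,0.08,0.0035],0,0],
    [[-0.002,0.1,0.0035],0,0],
    [[-0.002,0.11,0.0035],0,0],
    [[-0.002,0.117,0.0035],0,0],
    [[-0.002,0.117,0.0035],0,0],
    [[-0.002,0.117,0.0035],0,0],
    [[-0.002,0.117,0.0035],0,1],
    [[-0.002,0.117,0.0035],0,1],
    [[-0.002,0.117,0.0035],0,1],
    [[-0.002,0.117,0.0035],0,1],
    [[-0.002,0.117,0.0035],0,1],
    [[-0.002,0.117,0.0035],0,1],
    [[-0.002,0.117,0.0035],0,1],
    [[-0.002,0.117,0.0035],0,1],
    [[-0.002,0.117,0.0035],0,1],
    [[-0.002,0.117,0.0035],0,1],
    [[-0.002,0.117,0.0035],0,1]
  ],
  "squeeze": 45
}}

```text
clock: 19.45
eef_pos: [506.6, 311.2, 57.0]
eef_rot: [-1.564, -0.005, -1.544]
wrist_force: [1.3, 0.7, 0.7]
finger_gap: 24.0
```

```bash
python3 -c "
from h import *
go(506.6,311,57,-np.pi/2+.027)"
```

```text
t 19.45 pos [506.6 311.2  57. ] rot [-1.5642 -0.0045 -1.5439] F [1.3 0.7 0.7] gap 24.0
shift m [0.0002 0.     0.    ] twist -0.0001 rows~ 0.0
```

{"api": "play_rows", "payload": {
  "series": [
    [[0,-0.02,0],0,1],
    [[0,-0.05,0],0,1],
    [[0,-0.08,0],0,1],
    [[0,-0.11,0],0,1],
    [[0,-0.122,0],0,1],
    [[0,-0.122,0],0,1],
    [[0,-0.122,0],0,1],
    [[0,-0.122,0],0,1]
  ]
}}

```text
clock: 20.25
eef_pos: [505.1, 311.4, 177.0]
eef_rot: [-1.567, -0.006, -1.544]
wrist_force: [0.1, -0.2, -3.3]
finger_gap: 23.8
```

Run:
```python
from h import *
go(568.6,20.1,178,-np.pi/2-.012)
s=manip.read_state(); x,y,z=s["eef_pos"]
sc=manip.camera('scene')[...,::-1]; cv2.imwrite('pics/s5.png',sc)
p=proj('scene',[[x,y,z-57]])[0]; print(p)
a=cv2.resize(sc[80:200,300:460],(800,600),interpolation=cv2.INTER_CUBIC); cv2.imwrite('pics/c5.png',a)
```

```text
t 20.25 pos [505.1 311.4 177. ] rot [-1.5668 -0.0059 -1.5439] F [ 0.1 -0.2 -3.3] gap 23.8
shift m [0.2929 0.001  0.0556] twist 0.0389 rows~ 6.0
[355.45711519 131.31769436]
```

View pics/c5.png

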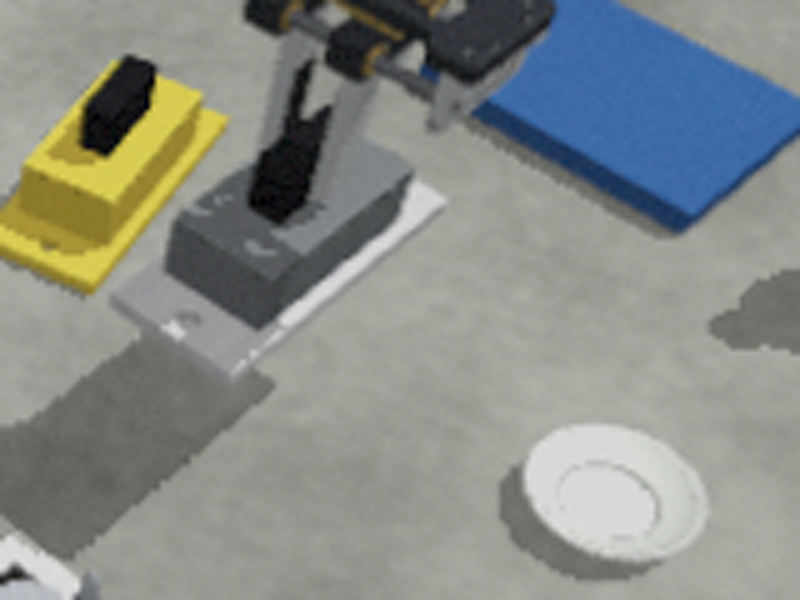

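The hood hangs level in the gripper. Its -y hole is at (187,320), and the flange corners are at about (112,297), (233,368) and (446,203). Checking these against the TCP.

Run:
```python
from h import *
x,y,z=manip.read_state()["eef_pos"]; q=-1.5439+np.pi/2
R=np.array([[np.cos(q),-np.sin(q)],[np.sin(q),np.cos(q)]])
px=np.array([(187,320),(112,297),(233,368),(446,203)])/5+(300,80)-0.4
print(((ray('scene',px,z-57+10)[:,:2]-(x,y))@R).round(1),"expect (0,-78),(-42,-95),(42,-95),(42,95)")
```

```text
[[ -0.3 -81.3]
 [-39.5 -96.9]
 [ 38.6 -90.9]
 [ 42.4  90.7]] expect (0,-78),(-42,-95),(42,-95),(42,95)
```

{"api": "play_rows", "payload": {
  "series": [
    [[0.04,0,0.008],0.005,1],
    [[0.08,0,0.016],0.01,1],
    [[0.12,0,0.024],0.016,1],
    [[0.16,0,0.031],0.022,1],
    [[0.2,0,0.038],0.028,1],
    [[0.24,0,0.046],0.034,1],
    [[0.27,0,0.051],0.039,1],
    [[0.285,0,0.054],0.039,1],
    [[0.293,0,0.0555],0.039,1],
    [[0.293,0,0.0555],0.039,1],
    [[0.293,0,0.0555],0.039,1],
    [[0.293,0,0.0555],0.039,1],
    [[0.293,0,0.0555],0.039,1]
  ]
}}

```text
clock: 21.6
eef_pos: [568.5, 20.9, 179.2]
eef_rot: [-1.566, -0.005, -1.582]
wrist_force: [0.5, 0.3, -3.8]
finger_gap: 23.6
```

Run:
```python
from h import *
go(568.8,20.1,160,-np.pi/2-.012)
sc=manip.camera('scene')[...,::-1]; cv2.imwrite('pics/s6.png',sc)
im=manip.camera('top')[...,::-1]; cv2.imwrite('pics/t6.png',im)
a=cv2.resize(sc[145:280,230:370],(622,600),interpolation=cv2.INTER_CUBIC); cv2.imwrite('pics/c6.png',a)
```

```text
t 21.6 pos [568.5  20.9 179.2] rot [-1.5663 -0.0055 -1.5817] F [ 0.5  0.3 -3.8] gap 23.6
shift m [0.0007 0.0192 0.0002] twist 0.0011 rows~ 0.4
```

View pics/c6.png

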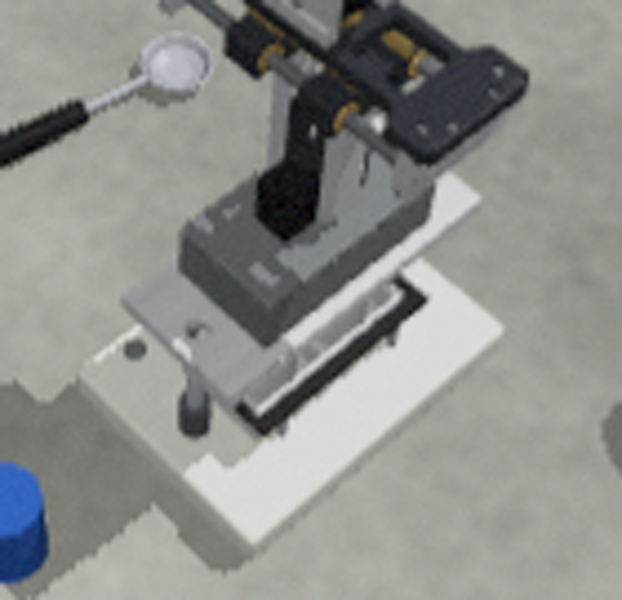

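Run:
```python
from h import *
g=cv2.cvtColor(cv2.imread('pics/s6.png'),cv2.COLOR_BGR2GRAY).astype(int)
print(g[212:226,264:284])
print(ray('scene',[(274,218.5)],132))
q=-1.5817+np.pi/2; print(proj('scene',[[568.5+78*np.sin(q),20.9-78*np.cos(q),132]]), proj('scene',[[568.1,-56.9,132]]))
s=cv2.cvtColor(cv2.imread('pics/s1.png'),cv2.COLOR_BGR2GRAY).astype(int)
print(s[225:242,268:282]); print(s[190:208,312:326])
```

```text
[[151 152 154 152 154 153 153 157 155 154 153 155 143 105  71  70  65  71
   71  73]
 [152 153 154 156 154 156 155 155 154 154 153 153 153 140 106  68  68  71
   70  70]
 [153 154 154 154 154 157 156 156 153 156 152 153 153 153 143 122  71  71
   70  70]
 [152 154 152 157 155 154 153 153 153 155 153 153 154 155 154 148 120  74
   71  70]
 [154 154 154 154 155 152 154 152 149 150 149 155 159 153 154 156 150 122
   86  69]
 [155 154 153 155 154 154 154 149 135 133 131 137 143 154 152 152 152 149
  140  88]
 [143 152 155 152 151 151 151 141 118 121 110 110 125 141 152 150 156 152
  155 140]
 [129 136 149 151 152 154 152 137  92  81  95 150 135 133 151 152 154 154
  155 155]
 [144 125 137 153 156 153 153 150 103  71 129 160 150 145 151 156 153 155
  154 156]
 [166 143 122 138 153 195 196 154 142 136 141 153 150 152 154 156 153 154
  153 156]
 [173 168 142 125 150 208 206 195 153 152 148 153 153 154 153 154 154 154
  156 156]
 [173 175 170 141 132 172 196 207 192 152 153 152 153 155 149 154 154 155
  158 157]
 [171 173 174 165 140 130 153 193 206 151 153 154 154 155 153 157 156 156
  157 
[... 1560 characters left out ...]
8 218 213 144 117 125 139 146 147 148 148 148 155]
 [218 217 218 216 131 115 117 126 151 152 149 150 155 153]
 [217 217 203 168 110 109 112 129 156 153 154 155 153 154]
 [196 215 166  89 104 111 112 123 146 152 155 153 152 151]
 [125 194 113  75 108 108 108 115 116 183 160 150 150 153]
 [ 46 125  67  67 100 108 109 104 126 206 204 163 152 151]
 [ 41  48  51  72  99 102 104  94 125 214 216 205 173 154]
 [ 87  40  46  59  72  81  77  73 168 216 217 217 207 176]
 [145  72  37  47  48  54  56  55 184 214 217 217 217 207]
 [198 129  59  30  40  47  45  59 203 216 216 216 217 217]
 [190 195 143  67  32  43  40  45 178 214 216 219 217 217]
 [144 180 199 144  92  37  39  44  98 176 214 217 217 217]]
```

Run:
```python
from h import *
P=ray('scene',[(273.7,229.6),(317.5,195.6)],84); print(P.round(1),P[:,:2].mean(0).round(1),-np.arctan2(*(P[1]-P[0])[:2]))
q=-1.5817+np.pi/2
for z in(84,132): print(z,proj('scene',[[568.5+s*78*np.sin(q),20.9-s*78*np.cos(q),z] for s in(1,-1)]).round(1).tolist())
print('hole',ray('scene',[(274.3,218.9)],132).round(1))
t=cv2.cvtColor(cv2.imread('pics/t3.png'),cv2.COLOR_BGR2GRAY).astype(int)
print(t[158:174,204:218]); print(t[152:168,264:278])
```

```text
[[568.3 -58.   84. ]
 [570.1  94.   84. ]] [569.2  18. ] -0.011882983561629416
84 [[273.8, 229.2], [318.6, 194.4]]
132 [[274.1, 218.5], [320.8, 182.9]]
hole [[568.7 -57.5 132. ]]
[[217 216 216 216 216 216 216 216 216 216 219 229  58  36]
 [218 216 216 216 216 216 216 216 216 216 218 229  60  36]
 [217 216 216 216 216 216 216 216 216 216 218 227 106  36]
 [217 217 217 216 216 216 216 216 216 216 218 226 106  33]
 [217 218 216 216 216 217 217 216 217 216 218 225 154  39]
 [218 217 216 216 217 218 216 218 218 218 219 224 153  40]
 [218 218 217 216 217 219 165 188 195 220 220 225 157  39]
 [218 218 216 216 218 198 154 159  98 126 166 225 199  44]
 [218 217 216 217 220 201 124 109 105  92  99 172 204  43]
 [219 188 216 217 221 143 101 102 103  98  71 101 239  47]
 [218 218 217 217 221 147 103  91  97  98  72  63 156  24]
 [217 218 217 217 220 181 104  98  96  82  75  60  37  27]
 [202 217 217 216 218 226 101 105 109  70 114  51  41  43]
 [198 218 217 216 217 222 163  52  72  76  43  41  45  58]
 [184 218 217 216 217 220 228  80  29  36  39  44  95 131]
 [171 218 217 216 216 217 222 195  9
[... 268 characters left out ...]
1 187 180 179 177 178 178 219 218 216 216 217 218]
 [ 33  60 187 180 177 162 163 148 192 219 217 216 216 218]
 [ 18  61 188 180 158 141 152 136 169 220 218 217 216 218]
 [ 16  52 188 181  96 116 116 105  99 171 222 217 216 218]
 [ 22  40 156 166  98 105 100  97  86 110 223 218 217 217]
 [ 72  30 119 132 101 101  92  97  82  77 196 221 218 218]
 [115  32 120  92 102 102  91  90  75  71 186 220 217 216]
 [115  31 118  78  50 106 105 106 103  64 184 177 175 174]
 [109  24  76 122  26  44  73  71  40  94 184 178 178 179]
 [150  17  36 134  44  33  36  36  60 134 182 177 178 179]
 [183  17  55 195 128  60  63  69 136 185 179 178 179 180]
 [182  25  41 159 190 158 161 161 184 180 178 179 178 179]]
```

The hole measures (568.7,-57.5) and the dowel about (568.3,-57.5). The top view fits the mixer at (568.3,20). Lowering to just above the dowel tips, then onto the taper.

{"api": "play_rows", "payload": {
  "series": [
    [[0.0008,0.01,0],0.001,1],
    [[0.0008,0.02,0],0.001,1],
    [[0.0008,0.027,0],0.001,1],
    [[0.0008,0.032,0],0.001,1],
    [[0.0008,0.036,0],0.001,1],
    [[0.0008,0.04,0],0.001,1],
    [[0.0008,0.042,0],0.001,1],
    [[0.0008,0.042,0],0.001,1],
    [[0.0008,0.042,0],0.001,1]
  ]
}}

```text
clock: 22.6
eef_pos: [568.8, 19.5, 137.4]
eef_rot: [-1.566, -0.006, -1.583]
wrist_force: [-0.1, -0.2, -3.4]
finger_gap: 24.0
```

Run:
```python
from h import *
go(568.5,20.1,125,-np.pi/2-.012)
print(manip.read_state()['moment'])
```

```text
t 22.6 pos [568.8  19.5 137.4] rot [-1.5659 -0.0055 -1.5832] F [-0.1 -0.2 -3.4] gap 24.0
shift m [-0.0007  0.0124 -0.0004] twist -0.0004 rows~ 0.2
[-0.04349592  0.10969094 -0.02903126]
```

No contact force with the underside 5 mm below the tips, so the holes are over the dowels. Continuing down to just above the seal.

{"api": "play_rows", "payload": {
  "series": [
    [[-0.0003,0.004,-0.0002],0,1],
    [[-0.0003,0.008,-0.0002],0,1],
    [[-0.0003,0.011,-0.0002],0,1],
    [[-0.0003,0.014,-0.0002],0,1],
    [[-0.0003,0.015,-0.0002],0,1],
    [[-0.0003,0.015,-0.0002],0,1],
    [[-0.0003,0.015,-0.0002],0,1]
  ]
}}

```text
clock: 23.3
eef_pos: [568.7, 19.8, 122.5]
eef_rot: [-1.566, -0.006, -1.583]
wrist_force: [-0.1, -0.2, -4.1]
finger_gap: 23.4
```

Run:
```python
from h import *
go(568.5,20.1,114,-np.pi/2-.012)
print(manip.read_state()['moment'])
```

```text
t 23.3 pos [568.7  19.8 122.5] rot [-1.5659 -0.0055 -1.5831] F [-0.1 -0.2 -4.1] gap 23.4
shift m [-0.0004  0.0085 -0.0003] twist -0.0003 rows~ 0.2
[-0.01063656  0.20075503  0.04840093]
```

{"api": "play_rows", "payload": {
  "series": [
    [[0,0.003,0],0,1],
    [[0,0.006,0],0,1],
    [[0,0.008,0],0,1],
    [[0,0.009,0],0,1],
    [[0,0.009,0],0,1],
    [[0,0.009,0],0,1],
    [[0,0.009,0],0,1]
  ]
}}

```text
clock: 24.0
eef_pos: [569.0, 19.8, 114.0]
eef_rot: [-1.565, -0.005, -1.583]
wrist_force: [-1.5, 1.9, 4.9]
finger_gap: 23.8
```

Run:
```python
from h import *
go(568.5,20.1,113,-np.pi/2-.012)
print(manip.read_state()['moment'])
```

```text
t 24.0 pos [569.   19.8 114. ] rot [-1.5652 -0.0054 -1.5831] F [-1.5  1.9  4.9] gap 23.8
shift m [-0.0003  0.001  -0.0005] twist -0.0003 rows~ 0.0
[0.23866162 0.87976941 0.08936886]
```

{"api": "play_rows", "payload": {
  "series": [
    [[-0.0003,0.001,-0.0003],0,1],
    [[-0.0003,0.002,-0.0003],0,1],
    [[-0.0003,0.002,-0.0003],0,1],
    [[-0.0003,0.002,-0.0003],0,1],
    [[-0.0003,0.002,-0.0003],0,1]
  ]
}}

```text
clock: 24.5
eef_pos: [569.1, 19.9, 113.7]
eef_rot: [-1.564, -0.006, -1.583]
wrist_force: [-5.5, -0.2, 18.7]
finger_gap: 23.5
```

Run:
```python
from h import *
go(568.5,20.1,113,-np.pi/2-.012)
print(manip.read_state()['moment'])
```

```text
t 24.5 pos [569.1  19.9 113.7] rot [-1.5635 -0.0058 -1.583 ] F [-5.5 -0.2 18.7] gap 23.5
shift m [-0.0002  0.0007 -0.0006] twist -0.0002 rows~ 0.0
[-0.16848659  2.1845758   0.04048001]
```

At 18.7 N the hood has stopped against something stiff, which fits being on the shoulders (about 6.5 N covers the springs). Last look before handing in.

Run:
```python
from h import *
sc=manip.camera('scene')[...,::-1]; cv2.imwrite('pics/s7.png',sc)
cv2.imwrite('pics/c7.png',cv2.resize(sc[140:290,150:350],(800,600),interpolation=cv2.INTER_CUBIC))
go(568.5,20.1,113,-np.pi/2-.012)
# predicted flange top corners when home
q=-.012;R=np.array([[np.cos(q),-np.sin(q)],[np.sin(q),np.cos(q)]])
print(((proj('scene',[[*(R@p+(568.4,20)),67] for p in((-42,-95),(42,-95),(42,95))])-(150,140))*4+1.5).round())
print(((proj('scene',[[*(R@(0,-78)+(568.4,20)),85]])-(150,140))*4+1.5).round())
```

```text
t 24.55 pos [569.1  19.9 113.7] rot [-1.5635 -0.0058 -1.5831] F [-6.  -0.5 19.3] gap 23.5
shift m [-0.0002  0.0007 -0.0006] twist -0.0003 rows~ 0.0
[[429. 345.]
 [522. 436.]
 [738. 261.]]
[[495. 358.]]
```

View pics/c7.png

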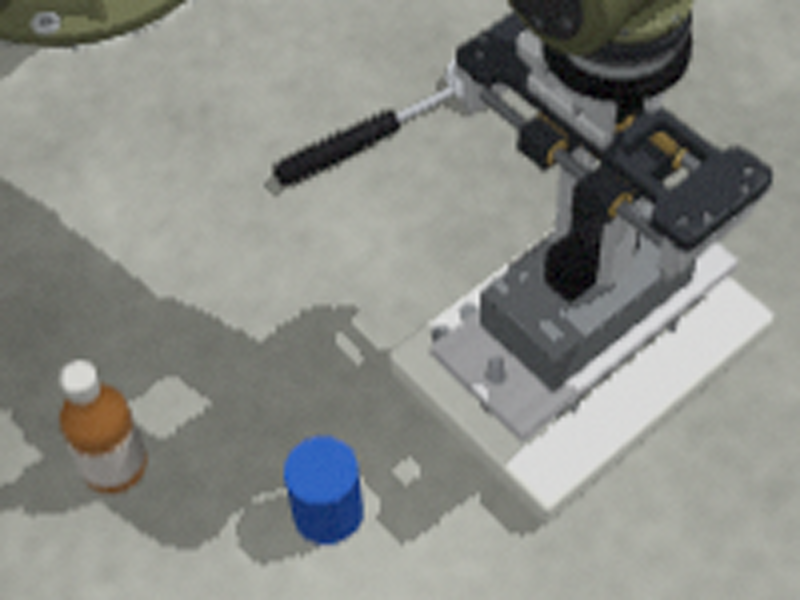

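```bash
python3 -c "
from h import *
print(manip.sign_off()); go(568.5,20.1,113)"
```

```text
the job is handed in; nothing more can be done
None
the job is handed in; nothing more can be done
```

The job is handed in at about 24.6 s of the 72 s allowed. Both tins stand in the nest and the hood is pressed home and still gripped. No verdict was given, and the seal travel has no direct reading, so "fully home" is inferred from the checks below.

- **Tins:** I placed one tin in each cell and let go. Their tops then measured within about 3 mm of the cell centres in both views, and both looked upright.
- **Hood on the dowels:** I gripped it by its block with 45 N. It went over the dowels with no sideways force.
- **Pressed home:** It came to a stiff stop with the TCP at 113.7 mm, which puts the hood's underside about 57 mm up, level with the shoulders. The push read 18.7–19.3 N upward, where about 6.5 N would hold down the springs. In the last picture the flange corners and the -y dowel tip are within about 1 pixel of where they should be with the hood home.
- **Bottle and look-alikes:** The bottle is upright and was not touched, and neither were the blue and yellow look-alikes.

Some checks did not agree cleanly:
- **Tool tilt:** The tilt built up to about 0.018 rad before I took hold of the hood. I brought it down to about 0.009 rad, against the 0.03 rad limit.
- **Side load:** At the end about 6 N of sideways force and a 2.2 N·m moment remained, from that tilt or a small x offset.
- **Dowel position:** My later scene-view estimate put the dowels' middle 2 mm lower in y than the top view (18 against 20 mm). I used 20 mm, and the hood went on freely.

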